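# Stand the bottle on the step and bolt it in

### The job

Stand the amber bottle with the black cap upright in the middle of the raised blue step of the bottle stand and let go of it. Then lock it in: lift the bolt's red-knobbed handle out of its notch, slide the bolt across in front of the bottle, and drop the handle fully down into the other notch. Do not knock any bottle over or push the other two bottles about, and set the bottle down gently.

Things in the scene. Friction and masses are not known exactly. Their poses are not given: they have to be found in the camera images.
- stand: Grey bottle stand fixed to the bench; base plate 116 x 262 x 8 mm. Origin on the bench; x to its back, y to its left seen from the front, z up. In this frame, mm: base plate x -71 to 45, y -136 to 126; bolt = 12 mm steel rod along y, axis x -46, z 95, on a block (x -57 to -37, top z 86). Rod spans y -210 to 35 drawn back, -130 to 115 shut. Guide staples at y -126 and 20, tops z 112.
- step_top (a point): Centre of the top of the blue step (56 x 56 mm, top 50 mm above the bench), at stand (0, 70, 50) mm; axes as the stand. Guard plate 35 mm behind it, up to 55 mm above it. Ahead, a staple at y -50 and the keeper loop at y +44 mm (x -60 to -32), both up to 62 mm above it. The shut rod passes 46 mm in front of it (axis), 45 mm above it.
- knob (a point): Centre of the red ball knob, 22 mm across, on the end of the bolt's handle, a straight steel shank 10 mm thick; 65 mm from the rod's axis, square to the rod. Down in its notch the handle points to the front (stand -x) and 20 degrees up: knob at stand x -107, z 117, y -100 (drawn back) or -20 (shut).
- notch_open (a point): Middle of the 18 mm wide notch where the handle rests at the start: stand (-62, -100, 101) mm. The notches are cut in an upright brass plate in front of the rod (stand x -66 to -58, y -122 to 2); notch floors z 93, teeth beside and between them up to z 113. In front of the plate the space under the handle is free down to the bench.
- notch_shut (a point): Middle of the other 18 mm wide notch, where the handle rests when the bolt is shut: stand (-62, -20, 101) mm.
- bolt (a joint): Travel of the bolt in m along the stand's +y: 0 = handle in line with the drawn-back notch, 0.080 = with the shut notch; stops at -0.008 and 0.092. About 1.2 N of friction, plus damping.
- bolt_handle (a joint): Turn of the handle about the rod, rad: 0 = fully down in a notch (20 degrees above level), grows as it is lifted to the stand's back; clears the teeth above about 0.9, upright at 1.22, stop at 1.745 (leaning 30 degrees back). Swings freely: let go below 1.22 it falls to the front, above it falls back on the stop and stays. On the teeth it rests at about 0.87.
- black_cap_bottle: Amber bottle with black cap, 48 mm across, 103 mm tall, about 0.15 kg; cap 30 mm across, its lowest edge 85 mm and its top 103 mm above the underside. Origin at the centre of its underside, z up along the bottle.
- red_cap_bottle: Amber bottle with red cap, 58 mm across, 122 mm tall; origin at the centre of its underside. To be left alone.
- white_cap_bottle: Amber bottle with white cap, 62 mm across, 128 mm tall; origin at the centre of its underside. To be left alone.

How it is judged (in metres and radians):
On the way:
1. the black-capped bottle stands upright on the blue step, let go, while the bolt is still drawn back in its notch (horizontal distance between black_cap_bottle and step_top below 0.022 m and z of black_cap_bottle in the frame of step_top between -0.005 and 0.005 m and angle between black_cap_bottle's own z axis and vertical below 0.1 rad and contact force between the fingers and black_cap_bottle below 0.1 N and value of joint bolt below 0.02 m), for 0.2 s.
At the end, for the whole second after the job is handed in: The bolt is shut (travel 72 to 88 mm) with its handle down in the shut notch (turn under 0.12 rad); the black-capped bottle stands still and upright (within 0.1 rad) on the blue step, its centre within 22 mm of the step's centre (value of joint bolt between 0.072 and 0.088 m and value of joint bolt_handle below 0.12 rad and horizontal distance between black_cap_bottle and step_top below 0.022 m and z of black_cap_bottle in the frame of step_top between -0.005 and 0.005 m and angle between black_cap_bottle's own z axis and vertical below 0.1 rad and linear speed of black_cap_bottle below 0.02 m/s); the robot touches nothing.
It fails at once if the black-capped bottle is tipped by more than 0.6 rad (angle between black_cap_bottle's own z axis and vertical above 0.6 rad).
It fails at once if the black-capped bottle strikes or is pressed on the stand with more than 60 N (contact force between black_cap_bottle and stand above 60 N).
It fails at once if the red-capped bottle is moved more than 20 mm (distance of red_cap_bottle from where it was at the start of the episode above 0.02 m).
It fails at once if the white-capped bottle is moved more than 20 mm (distance of white_cap_bottle from where it was at the start of the episode above 0.02 m).
It also fails if it takes over 72 s, if anything falls off the work surface, if the arm or the gripper's body presses on something with over 40 N, if the wrist force passes 120 N, or if a joint passes its speed limit or range.

### The arm

A 6-joint arm with a two-finger parallel gripper is mounted at the origin on a cart in front of the work surface, level with it; the furniture and walls round the work are solid. World frame = base frame: x ahead of the robot, y to its left, z up, the work surface at z = 0. Lengths are in mm, angles in rad, forces in N, time in s.
With the tool pointing down it reaches from about 300 to 875 mm from the base axis. Payload 6.4 kg.
Tool frame: the origin (TCP) lies midway between the tips of the shut fingers; the grasp point (between the pads) lies 19 mm behind it; z points along the fingers, y is the line along which they close (so a half turn about z gives the same grasp; the last joint's range is limited). The gripper opens to 88 mm and grips with 3 to 60 N. Pads are 18 mm wide; open, the fingers measure 123 mm over their backs; the gripper's body (75 mm by 187 mm) begins 45 mm behind the grasp point.
Start: joints at [1.057, 0.181, 1.607, -0, 1.354, -0.206], TCP at [174.192, 547.995, 204.214] pointing down, gripper open.
Joint ranges: [-2.99, 2.99], [-0.89, 2.07], [0.3, 2.58], [-1.14, 4.28], [0, 2.63], [-3.12, 3.12]. Speed limits (rad/s): [2.57, 2.57, 3.01, 3.14, 3.14, 3.14].

### API

Orientations are given as [roll, pitch, yaw] about the fixed x, y, z axes, in that order (R = Rz(yaw) Ry(pitch) Rx(roll)).
In Python, from plant import ctrl gives the robot as it stands.
- The arm moves only by the tool step_arm, never from a script. Its argument "steps" is a list of rows, each a list of 5 numbers: the shift along the world's x, y, z scaled (see below), then the turn about the world's z scaled (see below), then the opening, from 0 (shut) to 1 (fully open). In form: [[dx, dy, dz, twist, hand], ...]. A call has exactly 5 rows; each row shifts and turns the commanded pose from where the row before left it; what a row does not reach is not made up. The controller multiplies each number of a shift by 30 mm and each number of a turn by 0.12 rad. A row lasts 1/12 s, in which the tool goes at most 41.7 mm and 7.16 degrees, less where a joint would pass 70% of its speed; a pose out of reach is approached as far as the arm can. A call with a number of a shift or a turn outside -1 to 1 is refused whole. A call with a gripper value outside its range is refused whole. The fingers move at their own pace and stop on an object; "squeeze" is the grip in N (left out, the last holds). Time passes only in rows, so rows that do not move let the fingers close, or fill a call up. It gives the time, the measured TCP pose, the force, the opening and the grip force at its end, in the units of the state.
- ctrl.get_obs(): the state, without advancing time (a new reading comes with each control period).
- ctrl.grab_frame(name): name is "scene" or "top"; returns (picture, depth): 400x640x3 uint8, red, green, blue; 400x640 float32, mm along the optical axis (not along the pixel's ray), 0 where there is no reading.
- ctrl.calibration(name): a dict with "vfov" (degrees; the focal length in pixels is half the picture's height over the tangent of half this angle, whatever the lens; pixels are square), "cx", "cy" (the principal point, pixels), "k1" (the pictures are not rectified: a ray, as slopes to the right and down, at radius r is drawn at 1 + k1 r^2 times it, then the intrinsics apply), "R" (3x3) and "t" (3): a world point X has camera coordinates R X + t. Camera axes: x right, y down, z forward; pixel columns grow to the right and rows downward; lengths in mm; the calibration is good to about 2 mm. A picture is of the moment at which its call begins. calibration takes no time and is no camera call.
- ctrl.job_done(): hands the job in; it is judged then, once.
The state is a dict: "time_s": time; "joints": joint angles; "joint_velocities": joint speeds; "tau": joint torques, N m; "position": TCP position; "eef_rot": TCP orientation; "contact_force": force on the tool from outside, world axes, zero at the start; "torque": the same for the moment, N m; "gripper_width": finger opening in mm; "gripper_force": force on a finger pad.
Only numpy, scipy, OpenCV 4.12 (cv2) and the standard library are available. Lean on these libraries where they do the work, as an engineer would, in place of code of your own. Each camera call takes 0.05 s, during which the arm holds its last target. There are 200 camera calls.

## Working session

There is one attempt and no reset: what is moved stays moved. The work goes in short steps, Python scripts to look and compute and a tool call to move; the robot and the scene stay as the last step left them, time stands still between calls to the robot, and variables do not carry over. Pictures are saved under pics/ and viewed, at most 10 in all, crops included, and the job is handed in when it is done.

Besides the shell and the picture viewer there is one more tool, called after "Call:" as name(argument=value, ...) on one line, values as JSON. step_arm: Moves the arm, as the interface text tells. Its arguments: {"type":"object","properties":{"steps":{"type":"array"},"squeeze":{"type":"number"}},"required":["steps"]}

```bash
mkdir -p pics; cat > h.py <<'E'
import numpy as np,cv2
from plant import ctrl
def pts(name):
    im,d=ctrl.grab_frame(name);c=ctrl.calibration(name)
    f=200/np.tan(np.radians(c["vfov"])/2)
    v,u=np.mgrid[:400,:640].astype(float)
    K=np.array([[f,0,c["cx"]],[0,f,c["cy"]],[0,0,1.]])
    r=cv2.undistortPoints(np.stack([u,v],-1).reshape(-1,1,2),K,np.array([c["k1"],0,0,0,0.])).reshape(400,640,2)
    P=np.dstack([r[...,0]*d,r[...,1]*d,d])
    W=(P-np.array(c["t"]))@np.array(c["R"])
    W[d==0]=np.nan
    return im,W
def save(im,n): cv2.imwrite("pics/"+n,im[...,::-1])
E
python3 - <<'E'
from h import *
for n in("scene","top"):
    im,W=pts(n);save(im,n+"0.png");np.savez(n+"0.npz",im=im,W=W)
    c=ctrl.calibration(n);print(n,c["vfov"],-np.array(c["R"]).T@np.array(c["t"]))
print(ctrl.get_obs())
E
```

```text
scene 47.75192932953026 [  67.38783139 -493.04311052  877.26213959]
top 53.138008372847096 [ 434.24892634   96.61415056 1204.94849269]
{'time_s': 0.1, 'joints': array([ 1.05671671e+00,  1.81468632e-01,  1.60788204e+00, -1.16250106e-06,
        1.35380861e+00, -2.06283788e-01]), 'joint_velocities': array([ 5.85386626e-04, -8.06975307e-04, -9.14073189e-04, -9.28965536e-05,
        4.28918014e-04,  3.56187075e-05]), 'tau': array([ 9.44987551e-04, -4.34819090e+01, -3.42696798e+01,  7.03996536e-02,
        3.40682629e-02,  2.88744729e-05]), 'position': array([173.91104708, 547.51572143, 203.41176932]), 'eef_rot': array([-3.14005900e+00, -3.19773124e-04,  2.83379683e+00]), 'contact_force': array([-0.47730657, -0.65688742, -0.10378021]), 'torque': array([ 0.01030797, -0.02743385,  0.02220822]), 'gripper_force': 0.0, 'gripper_width': 87.98490650824652}
```

View pics/scene0.png

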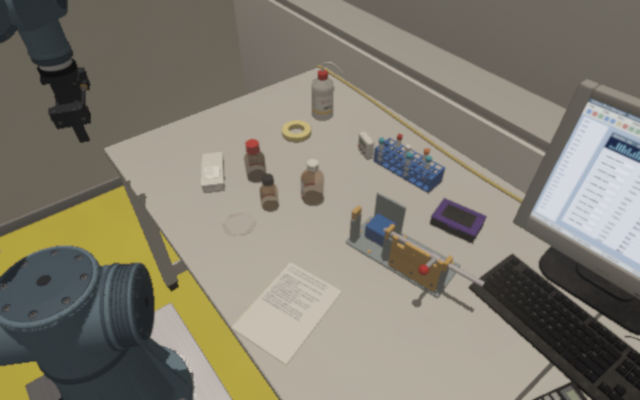

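View pics/top0.png

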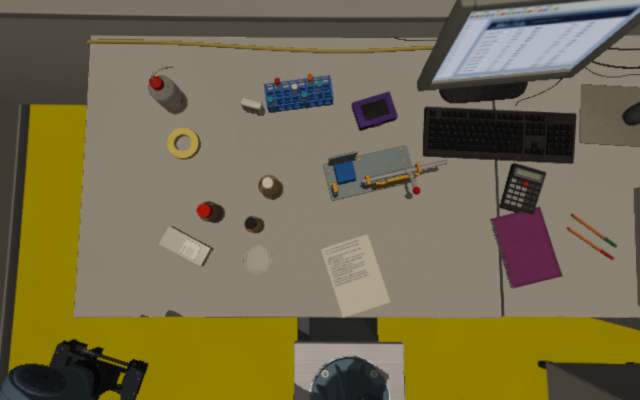

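The scene view shows the black-capped bottle at about (268,188), between the red cap (253,150) and white cap (312,170), with the step at (380,228) and the knob at (424,269). In the top view the black cap is at (252,224), red (207,211), white (268,187), step (344,172) and knob (416,190).

```bash
python3 - <<'E'
from h import *
z=np.load("top0.npz");im=z["im"];W=z["W"];hsv=cv2.cvtColor(im,cv2.COLOR_RGB2HSV)
H,S,V=[hsv[...,i].astype(int) for i in range(3)]
def rep(n,m,box):
    mm=np.zeros_like(m);a,b,c,d=box;mm[b:d,a:c]=m[b:d,a:c];mm&=~np.isnan(W[...,0])
    p=W[mm];v,u=np.nonzero(mm)
    print(n,len(p),"px",u.mean().round(1),v.mean().round(1),"med",np.median(p,0).round(1),"mid",((np.percentile(p,3,0)+np.percentile(p,97,0))/2).round(1),"sz",(np.percentile(p,97,0)-np.percentile(p,3,0)).round(1))
    return p
Z=W[...,2]
rep("blackcap",(Z>95),(235,210,265,240))
rep("blackbody",(Z>40)&(Z<90),(235,205,265,240))
rep("redcap",(Z>110),(190,195,225,225))
rep("whitecap",(Z>115),(255,170,285,203))
rep("knob",((H<6)|(H>174))&(S>150)&(V>90)&(Z>90),(400,175,430,205))
st=rep("step",(H>100)&(H<125)&(S>120)&(Z>44)&(Z<56),(325,150,365,195))
print(cv2.minAreaRect(st[:,:2].astype(np.float32)))
bp=(Z>4)&(Z<13);m=np.zeros_like(bp);m[140:205,315:425]=bp[140:205,315:425]
q=W[m];print(len(q),cv2.minAreaRect(q[:,:2].astype(np.float32)))
# rod: z 95..105 on right protruding
m=np.zeros_like(bp);m[155:180,424:450]=(np.abs(Z-99)<6)[155:180,424:450]
r=W[m];print("rod",len(r),r.mean(0).round(1),cv2.fitLine(r[:,:2].astype(np.float32),2,0,.01,.01).ravel() if len(r)>5 else 0)
z=np.load("scene0.npz");im=z["im"];W=z["W"];hsv=cv2.cvtColor(im,cv2.COLOR_RGB2HSV)
H,S,V=[hsv[...,i].astype(int) for i in range(3)];Z=W[...,2]
rep("S blackcap",Z>98,(255,170,280,205))
rep("S knob",((H<6)|(H>174))&(S>150)&(V>90),(412,258,436,280))
st=rep("S step",(H>100)&(H<125)&(S>120)&(Z>46)&(Z<54),(355,210,400,250));print(cv2.minAreaRect(st[:,:2].astype(np.float32)))
cv2.imwrite("pics/crop.png",cv2.resize(np.hstack([np.load("top0.npz")["im"][130:220,310:460],im[190:280+20,330:480][:90]])[...,::-1],None,fx=2.6,fy=2.6,interpolation=2))
E
```

```text
blackcap 99 px 249.8 222.5 med [491.8 276.6 102. ] mid [493.  276.6 101.4] sz [24.9 27.1  8.6]
blackbody 132 px 254.3 224.6 med [486.6 266.1  65.5] mid [492.2 277.1  65.8] sz [42.7 45.8 41.8]
redcap 159 px 203.3 209.7 med [525.9 400.5 120.6] mid [526.1 401.2 119.9] sz [32.2 32.5  9.9]
whitecap 106 px 267.0 182.5 med [600.3 228.2 127.1] mid [601.4 228.3 124.5] sz [26.7 27.2 12.6]
knob 37 px 416.2 190.1 med [ 580.9 -177.   126. ] mid [ 581.3 -177.5  125.1] sz [16.1 14.   9. ]
step 346 px 344.4 171.4 med [646.6  12.6  49.7] mid [646.7  12.6  49.8] sz [53.6 52.9  8. ]
((646.7191162109375, 11.639150619506836), (56.08232116699219, 54.6566047668457), 13.919971466064453)
2033 ((653.2102661132812, -67.850341796875), (197.14312744140625, 331.1663513183594), 0.07868492603302002)
rod 101 [ 658.3 -239.3   99.4] [ 2.3289223e-01 -9.7250253e-01  6.5825867e+02 -2.3928445e+02]
S blackcap 86 px 266.7 177.0 med [489.5 275.  101.6] mid [490.5 275.2 101.4] sz [27.  28.4  5.7]
S knob 67 px 423.2 269.1 med [ 577.5 -182.2  122.5] mid [ 577.7 -180.7  122.7] sz [13.4 16.  12.9]
S step 188 px 378.8 223.5 med [643.5  11.9  49. ] mid [643.5  12.   49.2] sz [44.4 37.7  5. ]
((643.3346557617188, 10.59602165222168), (49.7323112487793, 39.68206024169922), 15.383977890014648)
```

View pics/crop.png

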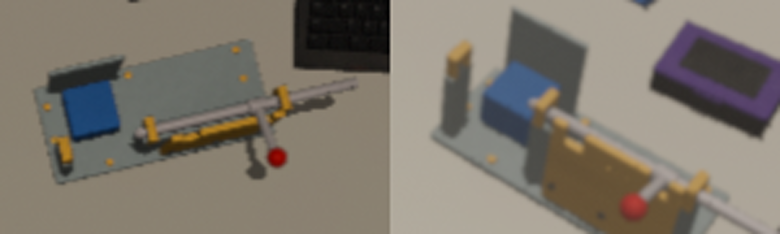

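The stand is turned about 13.5°, and the predicted knob position (581.5,-178) matches the measured one. Plan: turn the fingers along the stand's y, grip the cap, place the bottle, then grip the knob and carry it through its arc.

Call:
step_arm(steps=[[0.8,-0.69,0,0.35,1],[0.8,-0.69,0,0.35,1],[0.8,-0.69,0,0.35,1],[0.8,-0.69,0,0.35,1],[0.8,-0.69,0,0.35,1]])

```text
time_s: 0.52
position: [294.7, 443.3, 203.8]
eef_rot: [-3.141, -0.0, 3.046]
contact_force: [0.7, 0.7, -0.1]
gripper_width: 88.0
gripper_force: 0.0
```

Call:
step_arm(steps=[[0.8,-0.69,0,0.35,1],[0.8,-0.69,0,0.35,1],[0.8,-0.69,0,0.35,1],[0.8,-0.69,0,0.35,1],[0.8,-0.69,0,0.35,1]])

```text
time_s: 0.93
position: [414.9, 339.7, 203.9]
eef_rot: [-3.141, -0.001, -3.027]
contact_force: [0.2, 1.6, 0.4]
gripper_width: 87.9
gripper_force: 0.0
```

Call:
step_arm(steps=[[0.8,-0.69,0,0.35,1],[0.8,-0.69,0,0.35,1],[0.8,-0.69,0,0.35,1],[0.19,-0.1,-0.7,0,1],[0,0,-0.7,0,1]])

```text
time_s: 1.35
position: [494.9, 274.3, 162.7]
eef_rot: [-3.141, 0.003, -2.907]
contact_force: [-0.5, -0.1, -0.2]
gripper_width: 88.1
gripper_force: 0.0
```

Call:
step_arm(steps=[[0,0,-0.5,0,1],[0,0,0,0,1],[0,0,0,0,1],[0,0,0,0,1],[0,0,0,0,1]])

```text
time_s: 1.77
position: [492.6, 276.4, 148.6]
eef_rot: [3.141, 0.002, -2.903]
contact_force: [0.1, 0.3, 0.8]
gripper_width: 88.1
gripper_force: 0.0
```

Call:
step_arm(steps=[[0,0,-0.7,0,1],[0,0,-0.7,0,1],[0,0,-0.6,0,1],[0,0,-0.45,0,1],[0,0,0,0,1]])

```text
time_s: 2.18
position: [490.3, 275.6, 71.9]
eef_rot: [-3.141, -0.003, -2.903]
contact_force: [-0.8, -0.6, -0.3]
gripper_width: 88.2
gripper_force: 0.0
```

Call:
step_arm(steps=[[0,0,0,0,0.5],[0,0,0,0,0.4],[0,0,0,0,0.3],[0,0,0,0,0.2],[0,0,0,0,0.2]], squeeze=15)

```text
time_s: 2.6
position: [492.5, 276.1, 74.7]
eef_rot: [3.141, 0.002, -2.903]
contact_force: [-0.9, -0.3, 0.2]
gripper_width: 56.7
gripper_force: 0.0
```

Call:
step_arm(steps=[[0,0,0,0,0.2],[0,0,0,0,0.2],[0,0,0,0,0.2],[0,0,0,0,0.2],[0,0,0,0,0.2]])

```text
time_s: 3.02
position: [491.9, 275.9, 73.7]
eef_rot: [-3.142, -0.0, -2.903]
contact_force: [0.4, -1.0, -0.8]
gripper_width: 23.7
gripper_force: 0.0
```

```bash
python3 - <<'E'
from h import *
o=ctrl.get_obs();print(o["gripper_width"],o["gripper_force"])
im,W=pts("scene");np.savez("scene1.npz",im=im,W=W)
im2,W2=pts("top")
c=lambda a,x,y:cv2.resize(a[y:y+110,x:x+110],(390,390),interpolation=2)
save(np.hstack([c(im,215,110),c(im2,200,170)]),"g1.png")
E
```

```text
23.69373587952348 0.0
```

View pics/g1.png

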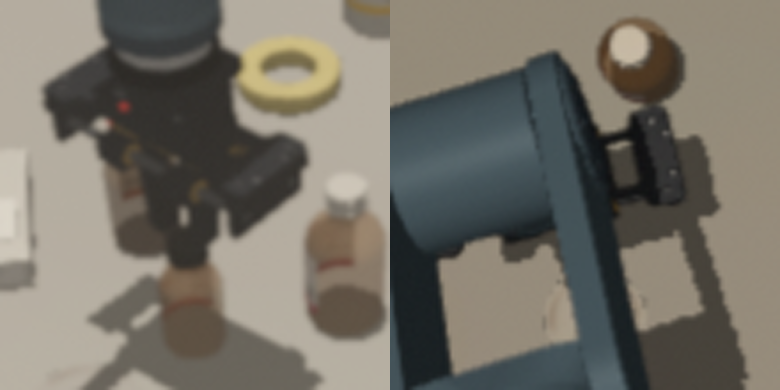

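The cap appears to sit between the fingers with the bottle upright, around (190,250) in the left crop. The width reading may still be changing, so I hold and recheck.

Call:
step_arm(steps=[[0,0,0,0,0.2],[0,0,0,0,0.2],[0,0,0,0,0.2],[0,0,0,0,0.2],[0,0,0,0,0.2]], squeeze=15)

```text
time_s: 3.53
position: [491.9, 275.9, 73.7]
eef_rot: [-3.142, -0.0, -2.903]
contact_force: [0.0, 0.3, 0.2]
gripper_width: 17.5
gripper_force: 0.0
```

```bash
python3 - <<'E'
from h import *
A=np.load("scene0.npz");im,W=pts("scene")
for n,Wx,i in(("before",A["W"],A["im"]),("now",W,im)):
    print(n)
    for v in range(160,212,4):
        print(v,[tuple(int(round(x)) for x in Wx[v,u])+tuple(i[v,u].tolist()) if Wx[v,u,0]==Wx[v,u,0] else None for u in(262,268,274)])
p=W[165:215,250:285].reshape(-1,3);p=p[(p[:,2]>20)&(p[:,2]<70)&(abs(p[:,0]-490)<50)]
print(p.min(0),p.max(0),len(p))
E
```

```text
before
160 [(537, 377, 67, 88, 78, 67), (591, 440, -2, 172, 164, 152), (606, 429, -2, 173, 164, 152)]
164 [(535, 375, 55, 86, 69, 58), (581, 424, -1, 172, 164, 151), (595, 412, -1, 172, 164, 152)]
168 [(533, 375, 41, 108, 99, 87), (571, 408, -2, 172, 165, 152), (586, 399, -3, 172, 164, 151)]
172 [(532, 376, 26, 77, 70, 61), (562, 395, -3, 164, 156, 143), (572, 378, 3, 173, 165, 152)]
176 [(483, 286, 101, 69, 64, 58), (495, 276, 101, 69, 65, 59), (565, 368, -2, 166, 158, 146)]
180 [(475, 274, 100, 66, 61, 54), (485, 261, 104, 64, 60, 54), (556, 355, -3, 147, 139, 128)]
184 [(480, 287, 74, 121, 111, 98), (488, 269, 83, 58, 54, 48), (508, 274, 67, 136, 121, 106)]
188 [(474, 277, 71, 116, 95, 75), (486, 267, 71, 116, 96, 77), (501, 263, 66, 123, 104, 84)]
192 [(469, 271, 64, 109, 91, 74), (481, 261, 64, 116, 96, 76), (496, 256, 59, 112, 96, 78)]
196 [(468, 273, 48, 96, 76, 63), (479, 259, 52, 125, 107, 90), (493, 254, 48, 117, 100, 84)]
200 [(467, 273, 34, 127, 113, 96), (475, 256, 43, 110, 97, 82), (491, 252, 36, 109, 97, 82)]
204 [(466, 274, 19, 122, 111, 95), None, (490, 253, 21, 91, 
[... 678 characters left out ...]
7, 115, 102), (485, 263, 89, 54, 49, 44), (507, 271, 70, 143, 128, 111)]
188 [(474, 278, 69, 121, 98, 77), (485, 266, 73, 122, 102, 81), (500, 261, 67, 130, 109, 88)]
192 [(468, 270, 65, 115, 95, 76), (481, 261, 64, 121, 99, 78), (497, 258, 57, 118, 99, 81)]
196 [(469, 273, 48, 97, 75, 62), (477, 256, 55, 96, 78, 63), (493, 254, 48, 106, 87, 72)]
200 [(466, 272, 35, 94, 80, 66), (477, 259, 39, 94, 81, 66), (493, 255, 32, 93, 81, 67)]
204 [(466, 273, 19, 94, 82, 68), (474, 255, 29, 93, 81, 66), (492, 256, 17, 94, 81, 67)]
208 [(466, 278, 0, 100, 92, 81), (474, 259, 10, 94, 81, 67), (489, 253, 6, 93, 81, 67)]
[465.07281985 249.80068937  20.21677105] [519.16576968 391.25335843  69.99906781] 373
```

```bash
python3 - <<'E'
from h import *
im,W=pts("scene")
print(ctrl.get_obs()["gripper_width"])
for v in range(174,194,2):
    print(v,[tuple(int(round(x)) for x in W[v,u])+(int(im[v,u].mean()),) if W[v,u,0]==W[v,u,0] else None for u in range(258,282,3)])
a=np.load("scene0.npz")["im"]
c=lambda a:cv2.resize(cv2.convertScaleAbs(a[150:215,240:305],alpha=1.8),(390,390),interpolation=2)
save(np.hstack([c(a),c(im)]),"g2.png")
E
```

```text
17.621610150633693
174 [(519, 376, 25, 62), (479, 283, 112, 49), (491, 289, 102, 49), (483, 259, 126, 49), (486, 249, 132, 49), (495, 251, 126, 49), (575, 372, -2, 141), (475, 189, 180, 111)]
176 [(517, 375, 20, 68), (480, 287, 102, 56), (487, 283, 101, 50), (483, 261, 119, 49), (486, 251, 124, 51), (496, 254, 116, 56), (570, 365, -2, 149), (474, 187, 176, 137)]
178 [(518, 377, 10, 69), (478, 284, 98, 61), (482, 276, 101, 50), (483, 262, 111, 49), (485, 250, 119, 50), (555, 357, 4, 103), (563, 354, 1, 169), (572, 351, -1, 168)]
180 [(517, 377, 3, 72), (478, 286, 90, 65), (478, 270, 101, 49), (485, 266, 101, 49), (490, 261, 101, 49), (505, 271, 86, 98), (559, 348, 1, 170), (567, 344, -1, 170)]
182 [(514, 373, 0, 113), (475, 281, 88, 120), (476, 268, 97, 48), (482, 263, 97, 48), (492, 265, 90, 48), (500, 264, 87, 92), (555, 342, -1, 170), (563, 339, -3, 171)]
184 [(510, 368, -2, 168), (516, 360, 0, 148), (476, 268, 90, 55), (484, 266, 87, 47), (490, 262, 87, 51), (503, 270, 73, 96), (550, 335, -1, 164), (558, 332, -4, 170)]
186 [(505, 360, -2, 167), (475, 284, 72, 129), (480, 277, 74, 88), (483, 267, 80, 80), (491, 265, 76, 82), (499, 263, 73, 99), (510, 268, 63, 147), (553, 324, -2, 171)]
188 [(500, 351, 1, 123), (471, 278, 72, 102), (476, 270, 74, 100), (482, 266, 74, 102), (489, 263, 72, 98), (496, 260, 70, 100), (507, 263, 62, 131), (546, 313, 2, 169)]
190 [(497, 347, -3, 97), (470, 278, 65, 93), (475, 271, 67, 102), (481, 264, 69, 104), (486, 259, 70, 96), (493, 256, 68, 98), (504, 259, 59, 127), (542, 308, 1, 169)]
192 [(490, 335, 3, 96), (468, 275, 61, 90), (473, 267, 64, 100), (479, 263, 64, 101), (485, 258, 64, 96), (492, 255, 62, 95), (502, 256, 56, 122), (538, 302, 0, 169)]
```

View pics/g2.png

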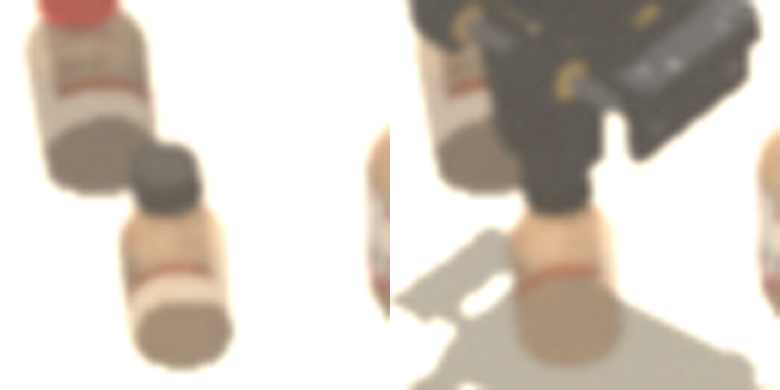

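The picture shows the black cap still visible below the fingertips at around (555,190) in the crop. The fingers therefore closed above the cap, about 30 mm higher than the TCP reading implies. I'll raise the arm and check the tip against the reported pose.

Call:
step_arm(steps=[[0,0,1,0,0.2],[0,0,1,0,0.2],[0,0,0,0,0.2],[0,0,0,0,0.2],[0,0,0,0,0.2]])

```text
time_s: 4.05
position: [491.7, 275.8, 133.4]
eef_rot: [-3.142, -0.0, -2.903]
contact_force: [-0.2, 0.2, 0.2]
gripper_width: 17.5
gripper_force: 0.0
```

```bash
python3 - <<'E'
from h import *
im,W=pts("scene");o=ctrl.get_obs();p=o["position"];print(p,o["joints"])
# expected pixel of TCP
c=ctrl.calibration("scene");f=200/np.tan(np.radians(c["vfov"])/2)
def proj(X):
    q=np.array(c["R"])@X+c["t"];x,y=q[0]/q[2],q[1]/q[2];s=1+c["k1"]*(x*x+y*y);return np.array([f*x*s+c["cx"],f*y*s+c["cy"]])
for dz in(0,19,30,60):print(dz,proj(p+[0,0,dz]).round(1))
m=(im.mean(2)<75)&(W[...,2]>100)&(abs(W[...,0]-p[0])<40)&(abs(W[...,1]-p[1])<45)
v,u=np.nonzero(m);q=W[m]
for a in range(100,230,8):
    s=q[(q[:,2]>=a)&(q[:,2]<a+8)]
    if len(s):print(a,len(s),s.min(0).round(),s.max(0).round())
big=cv2.resize(cv2.convertScaleAbs(im[110:210,215:345],alpha=1.8),(780,600),interpolation=2)
uv=(proj(p)-[215,110])*6;cv2.drawMarker(big,tuple(int(x) for x in uv),(255,0,255),0,20,2)
save(big,"g3.png")
E
```

```text
[491.09364365 275.63817547 132.65255937] [ 3.00737089e-01  2.30217584e-01  1.70090789e+00 -2.09083912e-05
  1.21220931e+00 -1.50824524e+00]
0 [266.  167.4]
19 [265.3 161.6]
30 [264.9 158.2]
60 [263.8 148.6]
100 62 [476. 259. 100.] [501. 290. 104.]
164 15 [474. 262. 165.] [493. 289. 172.]
172 39 [474. 250. 173.] [500. 293. 180.]
180 51 [473. 248. 181.] [500. 296. 188.]
188 43 [474. 248. 188.] [499. 293. 196.]
196 42 [473. 247. 196.] [503. 294. 204.]
204 25 [474. 248. 204.] [500. 293. 212.]
212 23 [474. 246. 212.] [493. 294. 219.]
220 10 [475. 288. 220.] [494. 294. 228.]
228 12 [465. 236. 228.] [494. 293. 236.]
```

View pics/g3.png

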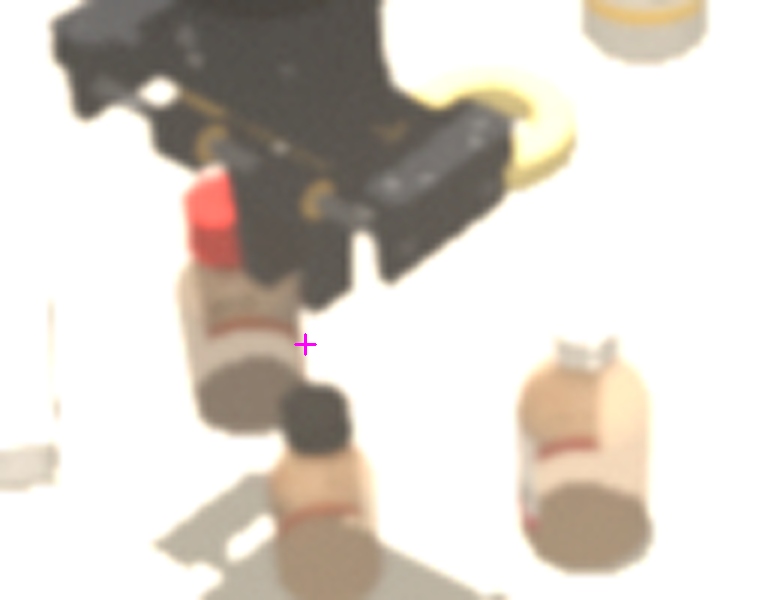

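The fingertips are near pixel (268,161), but the reported TCP projects to (266,167). By depth, the tips are at z≈168 while the TCP reading is 133, so the true tip sits about 35 mm above the reported TCP and x, y agree within a few mm. I'll quantify this and then descend to match.

```bash
python3 - <<'E'
from h import *
im,W=pts("scene");p=ctrl.get_obs()["position"]
for u in range(258,274):
    col=[v for v in range(145,166) if im[v,u].mean()<62 and 150<W[v,u,2]<240]
    if col:
        v=max(col);print(u,v,[W[k,u].round().astype(int).tolist() for k in(v-3,v-2,v-1,v)])
im,W=pts("top");Z=W[...,2]
m=(Z>95)&(Z<108);m[:210]=0;m[245:]=0;m[:,:225]=0;m[:,280:]=0;print(m.sum())
E
```

```text
258 157 [[477, 283, 178], [477, 283, 175], [477, 284, 171], [478, 286, 167]]
259 157 [[479, 281, 179], [480, 283, 174], [479, 282, 171], [479, 282, 168]]
260 157 [[483, 283, 175], [483, 285, 171], [481, 282, 171], [481, 282, 167]]
261 156 [[487, 284, 176], [486, 284, 173], [486, 284, 170], [485, 284, 167]]
262 155 [[489, 284, 178], [489, 283, 175], [488, 283, 173], [488, 283, 170]]
263 155 [[494, 287, 174], [494, 287, 170], [493, 286, 168], [492, 284, 167]]
264 156 [[483, 262, 192], [483, 262, 189], [481, 260, 188], [482, 262, 183]]
265 159 [[483, 259, 185], [482, 259, 182], [483, 260, 178], [484, 263, 172]]
266 160 [[482, 253, 186], [483, 255, 181], [482, 254, 179], [484, 258, 173]]
267 160 [[484, 252, 186], [484, 253, 182], [483, 251, 180], [483, 253, 176]]
268 160 [[485, 249, 187], [486, 252, 181], [487, 253, 177], [484, 249, 178]]
269 159 [[489, 250, 187], [488, 249, 185], [488, 250, 181], [487, 249, 180]]
270 159 [[491, 250, 186], [491, 250, 183], [492, 252, 178], [492, 252, 175]]
271 158 [[495, 251, 187], [495, 252, 183], [495, 252, 180], [495, 253, 176]]
272 157 [[498, 252, 188], [500, 254, 182], [498, 252, 181], [500, 255, 175]]
0
```

Call:
step_arm(steps=[[0.13,0,0,0,0.8],[0,0,0,0,0.8],[0,0,0,0,0.8],[0,0,0,0,0.8],[0,0,0,0,0.8]])

```text
time_s: 4.62
position: [495.7, 275.9, 133.5]
eef_rot: [-3.142, -0.0, -2.903]
contact_force: [0.6, -0.4, 0.1]
gripper_width: 48.8
gripper_force: 0.0
```

Call:
step_arm(steps=[[0,0,0,0,0.8],[0,0,0,0,0.8],[0,0,0,0,0.8],[0,0,0,0,0.8],[0,0,0,0,0.8]])

```text
time_s: 5.03
position: [495.8, 275.9, 133.8]
eef_rot: [-3.142, 0.0, -2.903]
contact_force: [-0.6, 0.7, 0.0]
gripper_width: 70.6
gripper_force: 0.0
```

Call:
step_arm(steps=[[0,0,-0.7,0,0.8],[0,0,-0.7,0,0.8],[0,0,-0.7,0,0.8],[0,0,-0.6,0,0.8],[0,0,-0.4,0,0.8]])

```text
time_s: 5.45
position: [494.7, 275.5, 38.8]
eef_rot: [-3.141, -0.002, -2.903]
contact_force: [-0.7, 0.9, -0.4]
gripper_width: 70.7
gripper_force: 0.0
```

Call:
step_arm(steps=[[0,0,0,0,0.2],[0,0,0,0,0.2],[0,0,0,0,0.2],[0,0,0,0,0.2],[0,0,0,0,0.2]], squeeze=15)

```text
time_s: 5.87
position: [496.8, 276.2, 42.0]
eef_rot: [3.141, 0.002, -2.903]
contact_force: [-0.3, 0.9, 1.5]
gripper_width: 39.3
gripper_force: 0.3
```

Call:
step_arm(steps=[[0,0,0,0,0.2],[0,0,0,0,0.2],[0,0,0,0,0.2],[0,0,0,0,0.2],[0,0,0,0,0.2]])

```text
time_s: 6.28
position: [496.6, 276.6, 41.8]
eef_rot: [3.141, 0.002, -2.903]
contact_force: [-0.1, 3.9, 5.8]
gripper_width: 33.5
gripper_force: 15.2
```

Width 33.5 mm is larger than the 30 mm cap and there is an upward push, so the tips are on the shoulder. I'll reopen, raise by 8 mm and grip again.

Call:
step_arm(steps=[[0,0,0,0,0.48],[0,0,0,0,0.48],[0,0,0.13,0,0.48],[0,0,0.14,0,0.48],[0,0,0,0,0.48]])

```text
time_s: 6.7
position: [496.3, 275.8, 49.6]
eef_rot: [-3.141, 0.001, -2.904]
contact_force: [0.6, 0.2, 0.0]
gripper_width: 42.4
gripper_force: 0.0
```

Call:
step_arm(steps=[[0,0,0,0,0.2],[0,0,0,0,0.2],[0,0,0,0,0.2],[0,0,0,0,0.2],[0,0,0,0,0.2]])

```text
time_s: 7.12
position: [495.8, 275.9, 48.8]
eef_rot: [-3.142, 0.0, -2.903]
contact_force: [-0.8, 0.3, 1.2]
gripper_width: 29.6
gripper_force: 13.9
```

Call:
step_arm(steps=[[0,0,0,0,0.2],[0,0,0,0,0.2],[0,0,0,0,0.2],[0,0,0,0,0.2],[0,0,0,0,0.2]])

```text
time_s: 7.53
position: [495.8, 275.9, 48.8]
eef_rot: [3.142, -0.0, -2.903]
contact_force: [-1.0, 0.4, 0.4]
gripper_width: 29.8
gripper_force: 13.9
```

Gripped on the cap (29.8 mm, 14 N). Next I lift and carry it over the step.

Call:
step_arm(steps=[[0,0,0.4,0,0.2],[0,0,0.9,0,0.2],[0,0,1,0,0.2],[0,0,1,0,0.2],[0,0,0.9,0,0.2]])

```text
time_s: 7.95
position: [495.6, 275.8, 177.0]
eef_rot: [-3.141, 0.0, -2.903]
contact_force: [0.7, -0.7, -1.1]
gripper_width: 29.5
gripper_force: 13.7
```

Call:
step_arm(steps=[[0,0,0.2,0,0.2],[0.2,-0.35,0,0,0.2],[0.43,-0.73,0,0,0.2],[0.43,-0.73,0,0,0.2],[0.43,-0.73,0,0,0.2]])

```text
time_s: 8.37
position: [539.5, 198.0, 178.2]
eef_rot: [-3.142, -0.004, -2.903]
contact_force: [0.6, -0.0, -1.9]
gripper_width: 29.7
gripper_force: 13.7
```

Call:
step_arm(steps=[[0.43,-0.73,0,0,0.2],[0.43,-0.73,0,0,0.2],[0.43,-0.73,0,0,0.2],[0.43,-0.73,0,0,0.2],[0.43,-0.73,0,0,0.2]])

```text
time_s: 8.78
position: [604.0, 88.0, 177.7]
eef_rot: [3.141, -0.005, -2.904]
contact_force: [0.4, 0.1, -1.1]
gripper_width: 29.3
gripper_force: 13.7
```

Call:
step_arm(steps=[[0.43,-0.73,0,0,0.2],[0.43,-0.73,0,0,0.2],[0.4,-0.73,0,0,0.2],[0.22,-0.44,0,0,0.2],[0,0,0,0,0.2]])

```text
time_s: 9.2
position: [649.2, 7.6, 178.1]
eef_rot: [3.141, -0.003, -2.907]
contact_force: [-0.9, 0.2, -2.2]
gripper_width: 29.6
gripper_force: 14.1
```

Call:
step_arm(steps=[[0,0,0,0,0.2],[0,0,0,0,0.2],[0,0,0,0,0.2],[0,0,0,0,0.2],[0,0,0,0,0.2]])

```text
time_s: 9.62
position: [649.1, 12.3, 181.0]
eef_rot: [-3.142, 0.0, -2.902]
contact_force: [0.1, 0.2, -1.0]
gripper_width: 29.3
gripper_force: 14.1
```

```bash
python3 - <<'E'
from h import *
im,W=pts("scene");np.savez("s4.npz",im=im,W=W);o=ctrl.get_obs();print(o["position"],o["gripper_width"])
save(cv2.resize(cv2.convertScaleAbs(im[130:310,300:500],alpha=1.6),(660,594),interpolation=2),"g4.png")
E
```

```text
[649.2163347   12.15277861 181.02808   ] 29.55072261216759
```

View pics/g4.png

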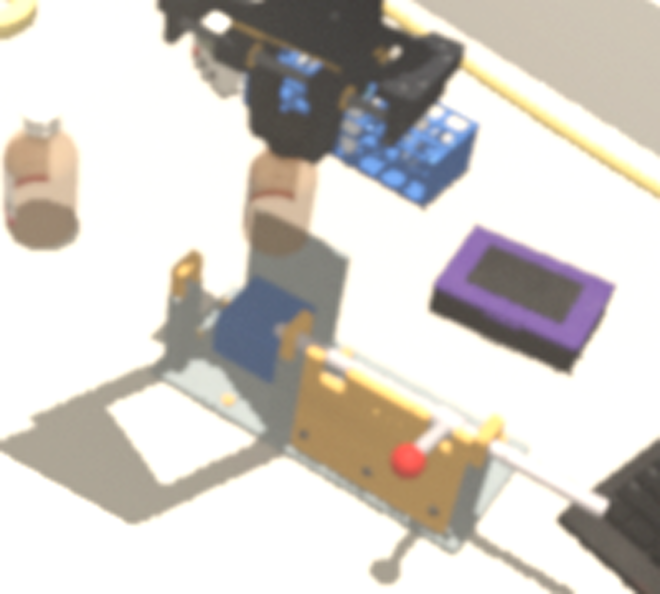

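The bottle hangs upright over the step with its body at about (280,200) in the crop. The bolt is still drawn back. I'll measure the bottle's axis against the step.

```bash
python3 - <<'E'
from h import *
from scipy.optimize import least_squares
def fit(W,box,zl,zh,x0):
    a,b,c,d=box;p=W[b:d,a:c].reshape(-1,3);p=p[(p[:,2]>zl)&(p[:,2]<zh)&(np.hypot(p[:,0]-x0[0],p[:,1]-x0[1])<45)]
    s=least_squares(lambda q:np.hypot(p[:,0]-q[0],p[:,1]-q[1])-24,x0,loss="soft_l1",f_scale=2)
    print(len(p),s.x.round(1),"zmin",np.percentile(p[:,2],[1,3]).round(1))
W=np.load("s4.npz")["W"]
for zl,zh in((130,200),(135,165),(165,195)): fit(W,(365,170,405,212),zl,zh,(646,12))
fit(np.load("scene0.npz")["W"],(255,180,282,212),10,65,(491,276))
E
```

```text
499 [644.5  12.1] zmin [133. 135.]
194 [643.9  12. ] zmin [135.1 135.8]
227 [644.4  11.9] zmin [165.6 166.5]
294 [490.1 277.8] zmin [11.1 12. ]
```

The bottle axis is at (644,12) and the step centre at about (645,12), so it is aligned. Now I lower it.

Call:
step_arm(steps=[[0,0,-0.5,0,0.2],[0,0,-0.6,0,0.2],[0,0,-0.5,0,0.2],[0,0,-0.4,0,0.2],[0,0,-0.2,0,0.2]])

```text
time_s: 10.08
position: [648.3, 11.8, 112.9]
eef_rot: [3.141, -0.002, -2.903]
contact_force: [-1.2, -0.7, -2.4]
gripper_width: 29.3
gripper_force: 14.1
```

Call:
step_arm(steps=[[0,0,-0.1,0,0.2],[0,0,-0.1,0,0.2],[0,0,-0.1,0,0.2],[0,0,-0.07,0,0.2],[0,0,0,0,0.2]])

```text
time_s: 10.5
position: [649.5, 11.3, 103.8]
eef_rot: [-3.141, 0.0, -2.903]
contact_force: [-0.4, 0.1, -1.7]
gripper_width: 29.5
gripper_force: 14.1
```

Call:
step_arm(steps=[[0,0,-0.05,0,0.2],[0,0,-0.05,0,0.2],[0,0,0,0,0.2],[0,0,0,0,0.2],[0,0,0,0,0.2]])

```text
time_s: 10.92
position: [649.5, 11.3, 100.8]
eef_rot: [-3.142, 0.0, -2.903]
contact_force: [-0.1, 0.4, -1.9]
gripper_width: 29.2
gripper_force: 14.1
```

Call:
step_arm(steps=[[0,0,-0.03,0,0.2],[0,0,-0.03,0,0.2],[0,0,-0.03,0,0.2],[0,0,0,0,0.2],[0,0,0,0,0.2]])

```text
time_s: 11.33
position: [650.1, 11.2, 98.9]
eef_rot: [-3.141, 0.002, -2.903]
contact_force: [0.6, 0.6, 4.0]
gripper_width: 29.4
gripper_force: 14.5
```

Contact at the expected height. I release and rise.

Call:
step_arm(steps=[[0,0,0,0,0.6],[0,0,0,0,0.6],[0,0,0,0,0.6],[0,0,0,0,0.6],[0,0,0,0,0.6]])

```text
time_s: 11.75
position: [649.1, 11.3, 97.7]
eef_rot: [3.141, -0.001, -2.903]
contact_force: [1.1, -0.8, -0.5]
gripper_width: 52.6
gripper_force: 0.0
```

Call:
step_arm(steps=[[0,0,0,0,0.6],[0,0,0,0,0.6],[0,0,0.3,0,0.6],[0,0,0.8,0,0.6],[0,0,0.9,0,0.6]])

```text
time_s: 12.17
position: [648.0, 11.5, 157.3]
eef_rot: [3.14, -0.004, -2.903]
contact_force: [-0.1, 0.3, 0.6]
gripper_width: 53.0
gripper_force: 0.0
```

Call:
step_arm(steps=[[-0.3,-0.8,0.5,0,0.6],[-0.3,-0.8,0,0,0.6],[-0.3,-0.8,0,0,0.6],[-0.3,-0.8,0,0,0.6],[-0.3,-0.8,0,0,0.6]])

```text
time_s: 12.58
position: [604.1, -109.7, 174.1]
eef_rot: [-3.141, 0.001, -2.903]
contact_force: [0.2, 0.5, 0.2]
gripper_width: 53.2
gripper_force: 0.0
```

```bash
python3 - <<'E'
from h import *
from scipy.optimize import least_squares
im,W=pts("scene");o=ctrl.get_obs();print(o["position"],o["gripper_width"])
hsv=cv2.cvtColor(im,cv2.COLOR_RGB2HSV);H,S,V=[hsv[...,i].astype(int) for i in range(3)]
m=((H<6)|(H>174))&(S>150)&(V>90)&(W[...,2]>90)&(W[...,1]<-100);print("knob",m.sum(),np.median(W[m],0).round(1))
a=np.load("scene0.npz")
q=W.reshape(-1,3);q=q[np.hypot(q[:,0]-645,q[:,1]-12)<40]
for zl,zh in((62,90),(90,115),(125,160)):
    p=q[(q[:,2]>zl)&(q[:,2]<zh)];
    if len(p)<10: print(zl,len(p));continue
    r=24 if zh<120 else 15
    s=least_squares(lambda c:np.hypot(p[:,0]-c[0],p[:,1]-c[1])-r,(645,12),loss="soft_l1",f_scale=2);print(zl,len(p),s.x.round(1),p[:,2].max())
save(cv2.resize(cv2.convertScaleAbs(im[130:310,300:500],alpha=1.4),(660,594),interpolation=2),"g5.png")
E
```

```text
[ 602.90114454 -114.09070877  173.98959912] 52.91311602102907
knob 36 [ 575.6 -183.2  123.8]
62 179 [645.1  10.6] 89.87911322111263
90 200 [645.8  11.1] 114.99959248461906
125 187 [645.7  10.5] 154.77390632427569
```

View pics/g5.png

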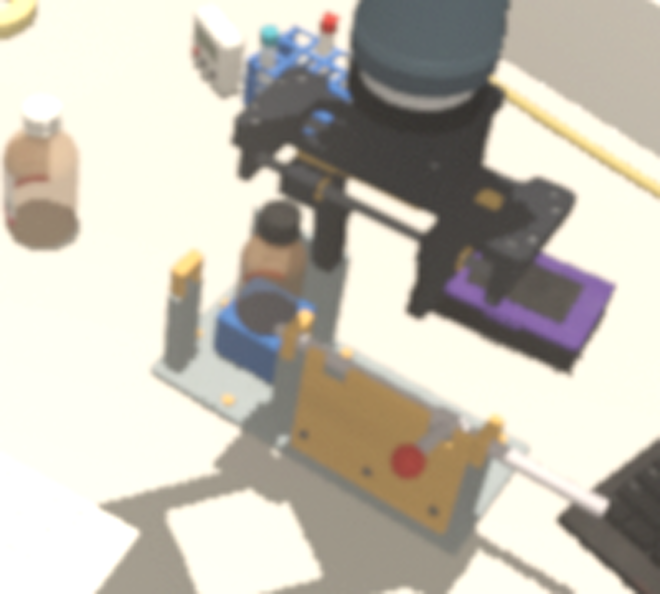

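The bottle stands upright on the step with its axis at (645.5,11) and its top at about z 153. The knob is unchanged, at crop (408,461). Now I go above the knob.

Call:
step_arm(steps=[[-0.2,-0.7,0,0,0.7],[-0.2,-0.7,0,0,0.7],[-0.2,-0.7,0,0,0.7],[0,0,-0.7,0,0.7],[0,0,-0.5,0,0.7]])

```text
time_s: 13.05
position: [586.8, -173.5, 137.9]
eef_rot: [-3.14, 0.002, -2.906]
contact_force: [0.6, 0.4, -1.3]
gripper_width: 61.3
gripper_force: 0.0
```

Call:
step_arm(steps=[[0,0,0,0,0.7],[0,0,0,0,0.7],[0,0,0,0,0.7],[0,0,0,0,0.7],[0,0,0,0,0.7]])

```text
time_s: 13.47
position: [587.2, -171.8, 138.4]
eef_rot: [-3.14, 0.002, -2.903]
contact_force: [0.2, -0.1, -0.1]
gripper_width: 61.6
gripper_force: 0.0
```

Call:
step_arm(steps=[[-0.06,-0.22,0,0,0.7],[0,0,-0.7,0,0.7],[0,0,-0.7,0,0.7],[0,0,-0.6,0,0.7],[0,0,-0.4,0,0.7]])

```text
time_s: 13.88
position: [583.8, -178.3, 63.5]
eef_rot: [3.141, -0.001, -2.903]
contact_force: [-0.1, 0.2, 0.3]
gripper_width: 61.9
gripper_force: 0.0
```

Call:
step_arm(steps=[[0,0,-0.1,0,0.7],[0,0,0,0,0.1],[0,0,0,0,0.1],[0,0,0,0,0.1],[0,0,0,0,0.1]], squeeze=12)

```text
time_s: 14.3
position: [585.5, -178.8, 63.4]
eef_rot: [-3.14, 0.002, -2.903]
contact_force: [0.5, 1.0, -0.9]
gripper_width: 37.6
gripper_force: 0.0
```

Call:
step_arm(steps=[[0,0,0,0,0.1],[0,0,0,0,0.1],[0,0,0,0,0.1],[0,0,0,0,0.1],[0,0,0,0,0.1]])

```text
time_s: 14.72
position: [584.9, -178.3, 62.5]
eef_rot: [-3.141, 0.001, -2.903]
contact_force: [-0.7, 1.4, 4.4]
gripper_width: 20.1
gripper_force: 11.5
```

```bash
python3 - <<'E'
from h import *
im,W=pts("scene");np.savez("s6.npz",im=im,W=W)
hsv=cv2.cvtColor(im,cv2.COLOR_RGB2HSV);H,S,V=[hsv[...,i].astype(int) for i in range(3)]
m=((H<6)|(H>174))&(S>120)&(V>50)&(W[...,2]>90)&(W[...,1]<-100);v,u=np.nonzero(m);print("knob",m.sum(),u.mean(),v.mean(),W[m].min(0).round(),W[m].max(0).round())
q=W[240:290,390:450].reshape(-1,3);c=im[240:290,390:450].reshape(-1,3).mean(1)
k=(c<65)&(abs(q[:,0]-582)<30)&(abs(q[:,1]+178)<45)
for z in range(80,170,8):
    s=q[k&(q[:,2]>=z)&(q[:,2]<z+8)]
    if len(s):print(z,len(s),s.min(0).round(),s.max(0).round())
save(cv2.resize(cv2.convertScaleAbs(im[215:295,375:475],alpha=1.8),(750,600),interpolation=2),"g6.png")
E
```

```text
knob 74 423.2567567567568 269.5945945945946 [ 570. -191.  112.] [ 584. -171.  129.]
88 2 [ 573. -168.   95.] [ 573. -165.   95.]
96 24 [ 568. -204.   96.] [ 580. -162.  104.]
104 36 [ 568. -205.  105.] [ 580. -161.  112.]
112 49 [ 568. -206.  112.] [ 602. -159.  120.]
120 53 [ 568. -207.  120.] [ 588. -157.  128.]
128 38 [ 566. -208.  128.] [ 583. -157.  136.]
136 27 [ 567. -172.  136.] [ 582. -160.  144.]
144 8 [ 568. -168.  145.] [ 583. -161.  152.]
152 4 [ 579. -163.  152.] [ 589. -161.  160.]
160 18 [ 554. -220.  160.] [ 590. -163.  168.]
168 34 [ 554. -223.  168.] [ 582. -165.  176.]
```

View pics/g6.png

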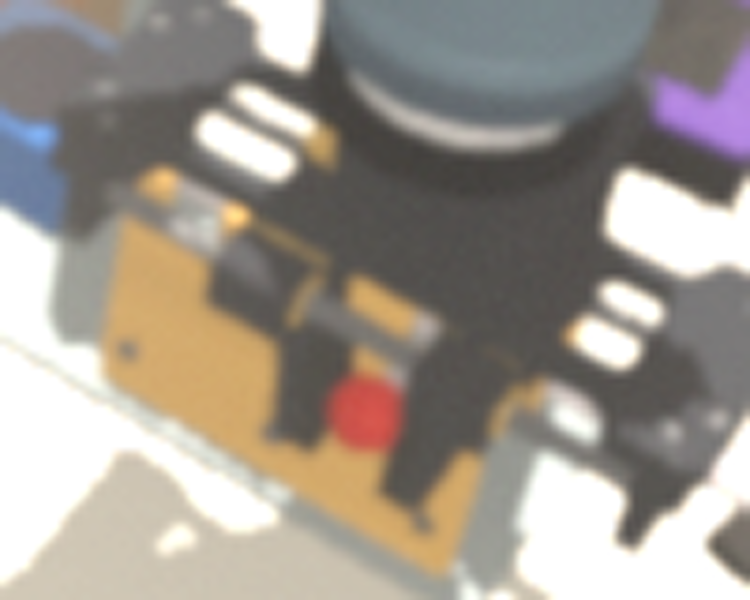

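The knob, at crop (365,410), is held between both fingers with the tips at z≈96. Next I raise it along its arc by about 1.05 rad.

Call:
step_arm(steps=[[0.09,0.02,0.21,0,0.1],[0.1,0.025,0.2,0,0.1],[0.13,0.03,0.18,0,0.1],[0.14,0.035,0.18,0,0.1],[0.17,0.04,0.15,0,0.1]], squeeze=20)

```text
time_s: 15.18
position: [603.7, -173.6, 90.2]
eef_rot: [3.141, -0.0, -2.903]
contact_force: [-1.1, 0.8, -2.0]
gripper_width: 19.6
gripper_force: 19.8
```

Call:
step_arm(steps=[[0.17,0.04,0.14,0,0.1],[0.19,0.045,0.12,0,0.1],[0.2,0.05,0.1,0,0.1],[0.21,0.05,0.07,0,0.1],[0.21,0.05,0.05,0,0.1]])

```text
time_s: 15.6
position: [633.2, -166.4, 103.6]
eef_rot: [3.141, -0.001, -2.903]
contact_force: [-0.1, 0.4, -6.5]
gripper_width: 19.5
gripper_force: 20.3
```

Call:
step_arm(steps=[[0,0,0,0,0.1],[0,0,0,0,0.1],[0,0,0,0,0.1],[0,0,0,0,0.1],[0,0,0,0,0.1]])

```text
time_s: 16.02
position: [632.4, -166.7, 103.5]
eef_rot: [3.141, -0.001, -2.904]
contact_force: [-0.0, 1.1, -6.9]
gripper_width: 19.2
gripper_force: 20.3
```

```bash
cat > k.py <<'E'
from h import *
R=np.array([[.9725,.2329],[-.2329,.9725]])
im,W=pts("scene");o=ctrl.get_obs();print(o["position"],o["contact_force"],o["gripper_width"])
hsv=cv2.cvtColor(im,cv2.COLOR_RGB2HSV);H,S,V=[hsv[...,i].astype(int) for i in range(3)]
m=((H<6)|(H>174))&(S>120)&(V>50)&(W[...,2]>90)&(W[...,1]<-40)&(W[...,0]<700);p=np.median(W[m],0)
print("knob world",m.sum(),p.round(1),"stand xy",(R@(p[:2]-[645.8,11.5])+[0,70]).round(1))
E
python3 k.py
```

```text
[ 632.43337907 -166.67774711  103.5555245 ] [ 0.63752925  0.39032298 -7.12372857] 19.180069394105423
knob world 67 [ 625.8 -171.4  163.9] stand xy [ -62.1 -103.2]
```

The knob is up near stand (-58,-100,159), a turn of about 1.05. Next I slide 80 mm along the stand's +y.

Call:
step_arm(steps=[[-0.04,0.16,0,0,0.1],[-0.07,0.3,0,0,0.1],[-0.08,0.33,0,0,0.1],[-0.08,0.33,0,0,0.1],[-0.08,0.33,0,0,0.1]])

```text
time_s: 16.48
position: [621.8, -121.9, 103.6]
eef_rot: [3.141, -0.001, -2.903]
contact_force: [1.5, -1.8, -11.4]
gripper_width: 19.6
gripper_force: 20.7
```

Call:
step_arm(steps=[[-0.08,0.33,0,0,0.1],[-0.08,0.33,0,0,0.1],[-0.07,0.3,0,0,0.1],[-0.04,0.18,0,0,0.1],[0,0,0,0,0.1]])

```text
time_s: 16.9
position: [613.6, -86.9, 103.7]
eef_rot: [3.14, -0.001, -2.902]
contact_force: [0.7, 0.4, -12.0]
gripper_width: 19.0
gripper_force: 20.8
```

Call:
step_arm(steps=[[0,0,0,0,0.1],[0,0,0,0,0.1],[0,0,0,0,0.1],[0,0,0,0,0.1],[0,0,0,0,0.1]])

```text
time_s: 17.32
position: [614.2, -89.3, 103.7]
eef_rot: [3.141, -0.0, -2.904]
contact_force: [0.5, 1.9, -12.9]
gripper_width: 19.8
gripper_force: 20.9
```

```bash
python3 k.py
```

```text
[614.12810405 -89.23280435 103.72866057] [  1.60628471   0.82601483 -13.10491498] 19.42060031029836
knob world 57 [607.  -94.1 163.6] stand xy [-62.4 -23.7]
```

Travel is about 79.6 mm. Now I swing the handle down into the shut notch by reversing the arc.

Call:
step_arm(steps=[[-0.21,-0.05,-0.05,0,0.1],[-0.21,-0.05,-0.07,0,0.1],[-0.2,-0.05,-0.1,0,0.1],[-0.19,-0.045,-0.12,0,0.1],[-0.17,-0.04,-0.14,0,0.1]])

```text
time_s: 17.78
position: [586.3, -97.0, 91.8]
eef_rot: [-3.139, 0.004, -2.904]
contact_force: [1.8, 1.6, -1.9]
gripper_width: 19.0
gripper_force: 19.9
```

Call:
step_arm(steps=[[-0.17,-0.04,-0.15,0,0.1],[-0.14,-0.035,-0.18,0,0.1],[-0.13,-0.03,-0.18,0,0.1],[-0.1,-0.025,-0.2,0,0.1],[-0.09,-0.02,-0.21,0,0.1]])

```text
time_s: 18.2
position: [565.6, -101.5, 62.0]
eef_rot: [-3.141, -0.0, -2.904]
contact_force: [-1.6, -2.5, 1.7]
gripper_width: 18.4
gripper_force: 19.7
```

Call:
step_arm(steps=[[0,0,0,0,0.1],[0,0,0,0,0.1],[0,0,0,0,0.1],[0,0,0,0,0.1],[0,0,0,0,0.1]])

```text
time_s: 18.62
position: [565.5, -100.6, 62.0]
eef_rot: [3.141, -0.002, -2.903]
contact_force: [-6.0, -1.7, 2.6]
gripper_width: 18.3
gripper_force: 19.8
```

```bash
python3 k.py
```

```text
[ 565.43907929 -100.64319278   61.98306685] [-5.88983052 -2.33345877  2.34260403] 18.53575562719009
knob world 50 [ 557.5 -103.1  126.6] stand xy [-112.6  -20.9]
```

Call:
step_arm(steps=[[0,0,0,0,0.7],[0,0,0,0,0.7],[0,0,0,0,0.7],[0,0,0,0,0.7],[0,0,0,0,0.7]])

```text
time_s: 19.08
position: [566.3, -100.5, 62.1]
eef_rot: [-3.141, 0.0, -2.903]
contact_force: [-0.8, -0.4, -0.4]
gripper_width: 49.3
gripper_force: 0.0
```

Call:
step_arm(steps=[[0,0,0,0,0.7],[0,0,0,0,0.7],[0,0,0.4,0,0.7],[0,0,0.8,0,0.7],[0,0,0.9,0,0.7]])

```text
time_s: 19.5
position: [564.8, -100.1, 125.0]
eef_rot: [3.14, -0.003, -2.903]
contact_force: [0.4, 0.5, -0.5]
gripper_width: 61.5
gripper_force: 0.0
```

Call:
step_arm(steps=[[0,0,0.9,0,0.7],[-0.9,0,0.3,0,0.7],[-0.9,0,0,0,0.7],[-0.9,0,0,0,0.7],[-0.5,0,0,0,0.7]])

```text
time_s: 19.92
position: [468.0, -100.3, 161.9]
eef_rot: [-3.141, -0.0, -2.903]
contact_force: [0.4, 1.6, -0.2]
gripper_width: 61.6
gripper_force: 0.0
```

Call:
step_arm(steps=[[-0.5,0,0,0,0.7],[0,0,0,0,0.7],[0,0,0,0,0.7],[0,0,0,0,0.7],[0,0,0,0,0.7]])

```text
time_s: 20.33
position: [455.9, -100.8, 161.5]
eef_rot: [-3.141, 0.001, -2.903]
contact_force: [0.3, 0.4, -0.3]
gripper_width: 61.6
gripper_force: 0.0
```

```bash
python3 k.py; python3 - <<'E'
from h import *
im,W=pts("scene");i2,W2=pts("top")
hsv=cv2.cvtColor(i2,cv2.COLOR_RGB2HSV);H,S,V=[hsv[...,i].astype(int) for i in range(3)]
m=((H<6)|(H>174))&(S>150)&(V>70)&(W2[...,2]>90)&(W2[...,0]>500)&(W2[...,0]<700)&(abs(W2[...,1]+50)<130);print("top knob",m.sum(),np.median(W2[m],0) if m.any() else 0)
a=cv2.resize(im[160:300,320:480],(440,385),interpolation=2);b=cv2.resize(i2[130:220,320:400+0],(342,385),interpolation=2)
save(cv2.convertScaleAbs(np.hstack([a,b]),alpha=1.5),"g7.png")
E
```

```text
[ 455.7672745  -100.70296778  161.22917246] [-0.20445118  0.16745136  0.14747407] 61.25550823471038
knob world 0 [nan nan nan] stand xy [nan nan]
top knob 42 [ 561.78112906 -100.42211004  124.34103592]
  return _methods._mean(a, axis=axis, dtype=dtype,
  ret = um.true_divide(
```

View pics/g7.png

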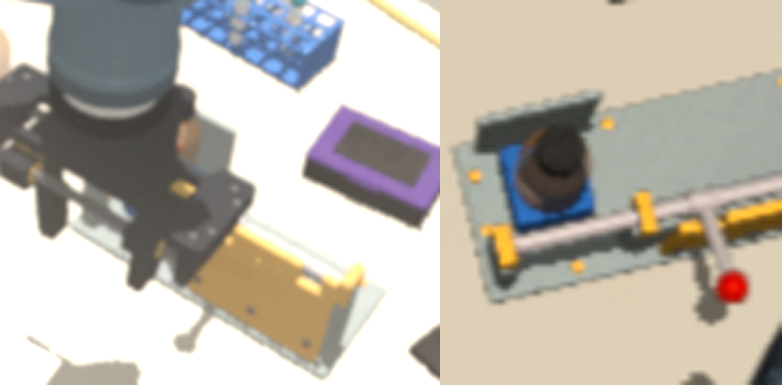

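The bolt crosses in front of the upright bottle and runs through the keeper. In the top view the knob, at crop (732,287), has moved 79 mm along the stand's y and is at its down height. The robot is clear, so I hand in.

```bash
python3 -c "
from plant import ctrl;print(ctrl.job_done())"
```

```text
the job is handed in; nothing more can be done
None
```

The bottle stands upright on the blue step with the bolt slid 79 mm across and its handle down in the shut notch; the job is handed in, and no verdict was returned.

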